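Sweep the empty vials into the waste chute

ROBOT

A 6-joint arm with a two-finger parallel gripper is mounted at the origin on the work surface. World frame = base frame: x ahead of the robot, y to its left, z up, the work surface at z = 0. Lengths are in m, angles in rad, forces in N, time in s.
With the tool pointing down it reaches from about 0.425 to 0.95 m from the base axis. Payload 3.5 kg.
Tool frame: the origin (TCP) lies midway between the tips of the shut fingers; the grasp point (between the pads) lies robot.tcp_to_grasp behind it (robot.tcp_to_grasp is the distance from the TCP to the grasp point, in m); z points along the fingers, y is the direction in which the jaws open and shut (so a half turn about z gives the same grasp; the last joint's range is limited). The gripper opens to 85 mm and grips with 20 to 120 N. Pads are 22 mm wide; open, the fingers measure 114 mm over their backs; the gripper's body (76 mm by 85 mm) begins 54 mm behind the grasp point. The pads swing forward as they close: fully open they stand 13 mm farther back than shut.
Start: joints at [1.112, 0.286, 1.577, -0, 1.279, -0.15], TCP at [0.205, 0.643, 0.231] pointing down, gripper open.
Joint ranges: [-2.77, 2.77], [-0.9, 2.22], [0.21, 2.48], [-1.53, 4.67], [0.24, 2.81], [-2.84, 2.84]. Speed limits (rad/s): [2.79, 2.79, 3.14, 3.14, 3.14, 3.14].

INTERFACE

Orientations are given as a 3x3 rotation matrix whose columns are the frame's x, y, z axes.
In Python, from station import robot gives the robot as it stands.
- The arm moves only by the tool jog_arm, never from a script. Its argument "commands" is a list that holds one entry, the list of rows, each a list of 7 numbers: the gripper command: -1 is shut, 1 is fully open, values between are in proportion, then the shift along the tool's x, y, z in m, then the turn, a rotation vector about the tool's x, y, z in rad. A call has exactly 10 rows; each row shifts and turns the commanded pose from where the row before left it, along the tool's axes as they then stand; what a row does not reach is not made up. A row lasts 1/8 s, in which the tool goes at most 62.5 mm and 10.7 degrees, less where a joint would pass 70% of its speed; a pose out of reach is approached as far as the arm can. A call is refused whole if a number of a shift passes 0.0625 or a number of a turn 0.188, either way. A call with a gripper value outside its range is refused whole. The fingers move at their own pace and stop on an object; "grip_force" is the grip in N (left out, the last holds). Time passes only in rows, so rows that do not move let the fingers close, or fill a call up. It gives the time, the measured TCP pose, the force and the opening at its end, in the units of the state.
- robot.get_obs(): the state, without advancing time (a new reading comes with each control period).
- robot.grab_frame(name): name is "scene" or "top" or "wrist"; returns a dict with "image" (384x512x3 uint8, red, green, blue), "vfov" (degrees; the focal length in pixels is half the picture's height over the tangent of half this angle, whatever the lens; pixels are square), "cx", "cy" (the principal point, pixels), "D" ([k1, k2, p1, p2, k3] as OpenCV has them; the pictures are not rectified), "rvec" (rotation vector, rad) and "tvec" (3), from world to camera coordinates, as OpenCV has them. Camera axes: x right, y down, z forward; pixel columns grow to the right and rows downward; lengths in m; the calibration is good to about 2 mm. A picture is of the moment at which its call begins. There is no depth.
- robot.hand_in(): hands the job in, once; it reports no verdict.
The state is a dict: "clock": time; "joint_positions": joint angles; "qvel": joint speeds; "joint_torque": joint torques, N m; "position": TCP position; "ee_rot": TCP orientation; "force": force on the tool from outside, world axes, zero at the start; "ft_torque": the same for the moment, N m; "grip_width": opening from 0.0 (shut) to 1.0 (fully open).
Only numpy, scipy, OpenCV 4.12 (cv2) and the standard library are available. Lean on these libraries where they do the work, as an engineer would, in place of code of your own. Each camera call takes 0.05 s, during which the arm holds its last target.

TASK

Clear the preparation counter: sweep the three small empty vials across the tiles and over the edge of the waste chute, so that all three drop into the bin below. Use only the outside of the fingers: do not take a vial between the fingers or lift it off the counter, and leave the tablet jar, the infusion bottle, the carton and the steel tray standing where they are.

Things in the scene. Friction and masses are not known exactly. Their poses are not given: they have to be found in the camera images.
- chute (a point): waste chute: a rectangular hole through the flat tiled counter, 220 mm along its own x by 140 mm along its own y, with a flush 16 mm steel flange (no step) and a steel sleeve 80 mm deep; under it an open grey glass-waste bin, floor 210 mm down. Origin: centre of the opening at counter height, z up. The vials stand on its own +y side (the robot's left). Counter and chute shift and turn a little between runs
- vial1_mid (a point): empty amber glass injection vial with aluminium collar, upright: body 30 mm diameter and 37 mm tall, narrow neck, collar 20 mm diameter, 56 mm tall in all, about 22 g; it slides when pushed low and may tip over and roll. One of three alike, all to go. Origin: on its axis half-way up (28 mm above the counter); z along its axis
- vial2_mid (a point): empty amber glass injection vial with aluminium collar, upright: body 30 mm diameter and 37 mm tall, narrow neck, collar 20 mm diameter, 56 mm tall in all, about 22 g; it slides when pushed low and may tip over and roll. One of three alike, all to go. Origin: on its axis half-way up (28 mm above the counter); z along its axis
- vial3_mid (a point): empty amber glass injection vial with aluminium collar, upright: body 30 mm diameter and 37 mm tall, narrow neck, collar 20 mm diameter, 56 mm tall in all, about 22 g; it slides when pushed low and may tip over and roll. One of three alike, all to go. Origin: on its axis half-way up (28 mm above the counter); z along its axis
- jar_mid (a point): squat amber tablet jar with white screw cap, 48 mm diameter, 62 mm tall, about 110 g. To be left alone; stands beside the vials; wider than a vial, and with a screw cap instead of a narrow neck. Origin: its centre, 31 mm above the counter
- infusion_mid (a point): clear glass infusion bottle, full, 66 mm diameter, 148 mm tall, about 420 g. BYSTANDER, on the far side of the work. Origin: its centre, 74 mm above the counter
- carton_mid (a point): upright white medicine carton 50 x 50 x 100 mm, about 160 g. BYSTANDER, on the far side of the work. Origin: its centre, 50 mm above the counter
- tray_mid (a point): low open stainless instrument tray 130 x 200 x 28 mm, long along its own y, forceps lying in it, about 450 g. BYSTANDER, on the counter to the left of the work. Origin: its centre, 14 mm above the counter

How it is judged:
At the end, for the whole second after the job is handed in: All three vials lie in the bin under the chute (more than 120 mm below the counter, inside the bin's walls); the jar, infusion bottle, carton and tray are each within 20 mm of where they stood and upright (z of each of vial1_mid, vial2_mid, vial3_mid in the frame of chute below -0.12 m and x of vial1_mid in the frame of chute between -0.15 and 0.15 m and y of vial1_mid in the frame of chute between -0.12 and 0.12 m and x of vial2_mid in the frame of chute between -0.15 and 0.15 m and y of vial2_mid in the frame of chute between -0.12 and 0.12 m and x of vial3_mid in the frame of chute between -0.15 and 0.15 m and y of vial3_mid in the frame of chute between -0.12 and 0.12 m and not (distance of jar_mid from where it was at the start of the episode above 0.02 m or angle between jar_mid's own z axis and vertical above 0.35 rad) and not (distance of infusion_mid from where it was at the start of the episode above 0.02 m or angle between infusion_mid's own z axis and vertical above 0.35 rad) and not (distance of carton_mid from where it was at the start of the episode above 0.02 m or angle between carton_mid's own z axis and vertical above 0.35 rad) and not (distance of tray_mid from where it was at the start of the episode above 0.02 m or angle between tray_mid's own z axis and vertical above 0.35 rad)); the robot touches nothing.
It fails at once if a vial is lifted off the counter (its middle more than 50 mm above it) (height (world z) of any of vial1_mid, vial2_mid, vial3_mid above 0.05 m).
It fails at once if a vial on the counter is taken between the fingers ((horizontal distance between the grasp point and vial1_mid below 0.012 m and distance between the grasp point and vial1_mid below 0.035 m and height (world z) of vial1_mid above 0.008 m) or (horizontal distance between the grasp point and vial2_mid below 0.012 m and distance between the grasp point and vial2_mid below 0.035 m and height (world z) of vial2_mid above 0.008 m) or (horizontal distance between the grasp point and vial3_mid below 0.012 m and distance between the grasp point and vial3_mid below 0.035 m and height (world z) of vial3_mid above 0.008 m)).
It fails at once if the jar, infusion bottle, carton or tray is shifted more than 20 mm or tipped ((distance of jar_mid from where it was at the start of the episode above 0.02 m or angle between jar_mid's own z axis and vertical above 0.35 rad) or (distance of infusion_mid from where it was at the start of the episode above 0.02 m or angle between infusion_mid's own z axis and vertical above 0.35 rad) or (distance of carton_mid from where it was at the start of the episode above 0.02 m or angle between carton_mid's own z axis and vertical above 0.35 rad) or (distance of tray_mid from where it was at the start of the episode above 0.02 m or angle between tray_mid's own z axis and vertical above 0.35 rad)).
It also fails if it takes over 58 s, if anything falls off the work surface, if the arm or the gripper's body presses on something with over 40 N, if the wrist force passes 120 N, or if a joint passes its speed limit or range.

## Working session

There is one attempt and no reset: what is moved stays moved. The work goes in short steps, Python scripts to look and compute and a tool call to move; the robot and the scene stay as the last step left them, time stands still between calls to the robot, and variables do not carry over. Pictures are saved under pics/ and viewed, and the job is handed in when it is done.

Besides the shell and the picture viewer there is one more tool, called after "Emit:" as name(argument=value, ...) on one line, values as JSON. jog_arm: Moves the arm, as the interface text tells. Its arguments: {"type":"object","properties":{"commands":{"type":"array","items":{"type":"array","items":{"type":"array","items":{"type":"number"}}}},"grip_force":{"type":"number"}},"required":["commands"]}

```bash
mkdir -p pics; ls; python3 - <<'E'
from station import robot
import cv2,pickle
o=robot.get_obs(); print(o); print(robot.tcp_to_grasp)
F={}
for n in("scene","top","wrist"):
    f=robot.grab_frame(n); F[n]=f
    cv2.imwrite(f"pics/{n}0.png",cv2.cvtColor(f["image"],cv2.COLOR_RGB2BGR)); print(n,f["vfov"],f["D"],f["rvec"],f["tvec"])
pickle.dump(F,open("f0.pkl","wb"))
E
```

```text
pics
{'clock': 0.0, 'joint_positions': array([ 1.11200076e+00,  2.87206395e-01,  1.57816004e+00,  3.59350514e-06,
        1.27856422e+00, -1.50000043e-01]), 'qvel': array([-1.09337135e-03,  1.17254889e-03,  5.42199602e-04,  6.13705980e-04,
       -2.86370755e-04, -7.80770239e-05]), 'joint_torque': array([ 1.38909953e-03, -4.05981445e+01, -2.92629236e+01,  3.14579825e-05,
        5.80480671e-03,  5.49028513e-06]), 'position': array([0.20482403, 0.64250064, 0.22992918]), 'ee_rot': array([[-9.52699816e-01,  3.03911143e-01, -1.03850981e-03],
       [ 3.03912713e-01,  9.52697578e-01, -2.09469103e-03],
       [ 3.52785837e-04, -2.31122809e-03, -9.99997267e-01]]), 'force': array([-0.01186962,  0.57247409, -0.38279828]), 'ft_torque': array([-0.04015055,  0.00323476, -0.01492228]), 'grip_width': 1.0029730765582738}
0.0187
scene 49.57805032894298 [-0.04424823  0.          0.          0.          0.        ] [ 2.52310771  0.86184793 -0.19872799] [-0.59137983 -0.22544428  1.03458777]
top 45.50237566699245 [-0.16901082  0.          0.          0.          0.        ] [ 2.16417945 -2.21354411  0.0618232 ] [0.15321111 0.6315882  1.12625788]
wrist 62.06446123113657 [-0.09150446  0.          0.          0.          0.        ] [-2.35699946 -1.72158425 -0.22659165] [-0.67415927 -0.03438865  0.37815241]
```

View pics/top0.png

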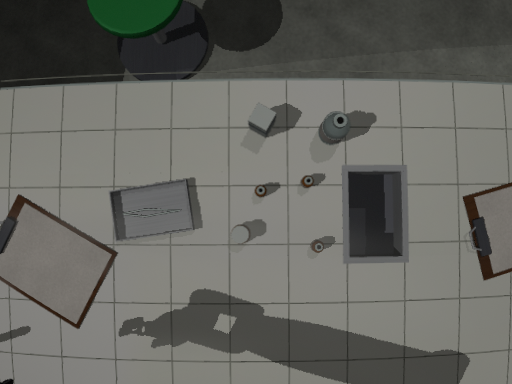

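View pics/scene0.png

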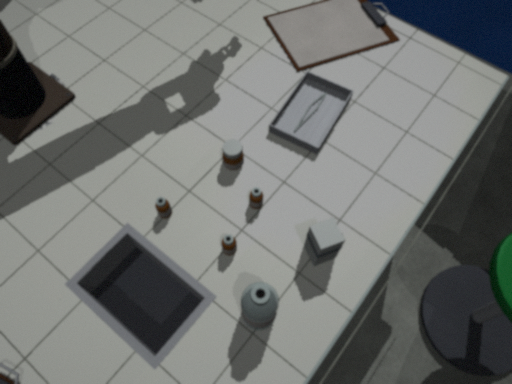

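View pics/wrist0.png

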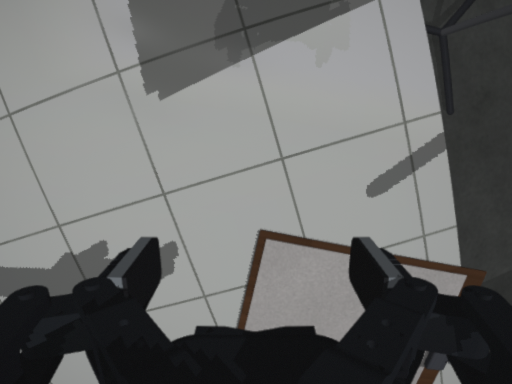

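```bash
cat > h.py <<'E'
import cv2,numpy as np
def cam(f):
    fl=192/np.tan(np.radians(f["vfov"])/2)
    K=np.array([[fl,0,f["cx"]],[0,fl,f["cy"]],[0,0,1.]])
    return K,np.array(f["D"],float),np.array(f["rvec"],float),np.array(f["tvec"],float)
def px2w(f,uv,z):
    K,D,r,t=cam(f); R=cv2.Rodrigues(r)[0]
    p=cv2.undistortPoints(np.array([[uv]],float),K,D)[0,0]
    d=R.T@np.array([p[0],p[1],1]); c=-R.T@t
    return c+d*(z-c[2])/d[2]
def w2px(f,P):
    K,D,r,t=cam(f); return cv2.projectPoints(np.array(P,float).reshape(-1,3),r,t,K,D)[0][:,0]
E
python3 - <<'E'
import pickle,cv2
F=pickle.load(open("f0.pkl","rb"))
a=F["top"]["image"][80:280,230:430]
cv2.imwrite("pics/topz.png",cv2.resize(a,(600,600),interpolation=cv2.INTER_CUBIC)[...,::-1])
a=F["scene"]["image"][120:320,130:350]
cv2.imwrite("pics/scz.png",cv2.resize(a,(660,600),interpolation=cv2.INTER_CUBIC)[...,::-1])
E
```

```text
(no output)
```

View pics/topz.png

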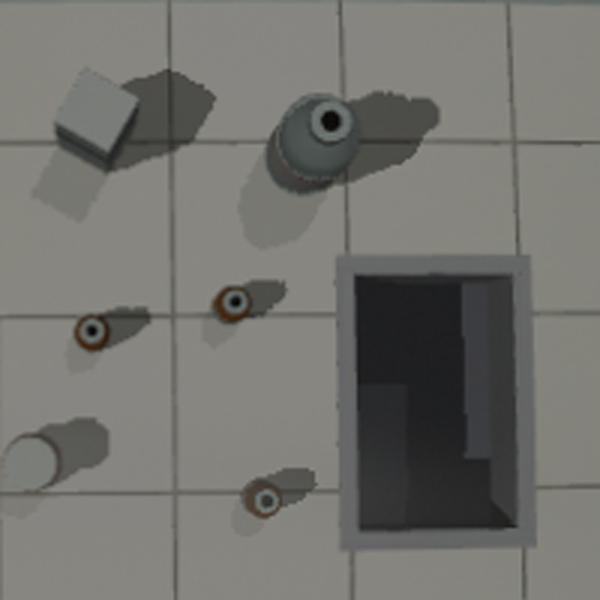

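View pics/scz.png

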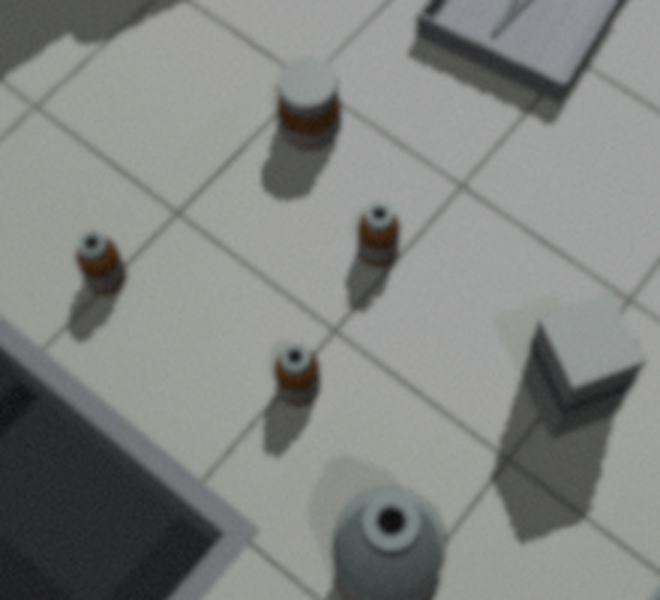

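```bash
python3 - <<'E'
import pickle,numpy as np
from h import *
F=pickle.load(open("f0.pkl","rb"));T=F["top"];S=F["scene"]
tz=lambda u,v:(230+(u+.5)/3-.5,80+(v+.5)/3-.5)
sz=lambda u,v:(130+(u+.5)/3-.5,120+(v+.5)/3-.5)
np.set_printoptions(precision=4,suppress=True)
for n,a,b,z in [("vA",(92,331),(379,212),.056),("vB",(235,301),(294,356),.056),("vC",(266,502),(92,242),.056),("jar",(30,462),(307,83),.062),("inf",(330,122),(391,520),.148),("carton top",(98,110),(588,340),.1)]:
    print(n,px2w(T,tz(*a),z),px2w(S,sz(*b),z))
for c in [(336,255),(530,255),(536,546),(342,549),(355,274),(513,276),(516,528),(358,530)]: print(px2w(T,tz(*c),0))
print("tray",[px2w(T,p,.028)[:2] for p in [(111,192),(190,180),(194,230),(117,240)]])
print(px2w(T,(12,130),0),[px2w(T,tz(*c),.1)[:2] for c in [(87,68),(138,103),(105,160),(56,118)]])
print(px2w(T,(256,80),0))
E
```

```text
vA [0.637  0.1377 0.056 ] [0.6352 0.1378 0.056 ]
vB [0.6588 0.0214 0.056 ] [0.6566 0.0196 0.056 ]
vC [0.4959 0.0008 0.056 ] [ 0.4952 -0.0007  0.056 ]
jar [0.5328 0.1897 0.062 ] [0.5312 0.1872 0.062 ]
inf [ 0.7849 -0.0454  0.148 ] [ 0.7846 -0.0469  0.148 ]
carton top [0.8083 0.129  0.1   ] [0.8063 0.127  0.1   ]
[ 0.7011 -0.0724  0.    ]
[ 0.6981 -0.2429  0.    ]
[ 0.4472 -0.2391  0.    ]
[ 0.4507 -0.0699  0.    ]
[ 0.6844 -0.0882  0.    ]
[ 0.6801 -0.2268  0.    ]
[ 0.4633 -0.2217  0.    ]
[ 0.4664 -0.084   0.    ]
tray [array([0.6424, 0.5162]), array([0.6679, 0.313 ]), array([0.5431, 0.3048]), array([0.521 , 0.5016])]
[0.8208 0.8134 0.    ] [array([0.8424, 0.1369]), array([0.8132, 0.0974]), array([0.7682, 0.1245]), array([0.8027, 0.1622])]
[0.9286 0.1427 0.    ]
```

The three views agree to about 2 mm. In x, y:

| Item | x | y |
|---|---|---|
| Vial A | 0.636 | 0.138 |
| Vial B | 0.658 | 0.020 |
| Vial C | 0.495 | 0.000 |
| Jar | 0.532 | 0.188 |
| Chute opening | 0.465 to 0.682 | -0.086 to -0.225 |

I'll bring the almost-shut fingers over, with the jaw axis along world x, and push toward -y in the order B, C, A.

Emit:
jog_arm(commands=[[[-0.72, -0.045, -0.03, 0, 0, 0, 0], [-0.72, -0.045, -0.03, 0, 0, 0, 0], [-0.72, -0.045, -0.03, 0, 0, 0, 0], [-0.72, -0.045, -0.03, 0, 0, 0, 0], [-0.72, -0.045, -0.03, 0, 0, 0, 0], [-0.72, -0.045, -0.03, 0, 0, 0, 0], [-0.72, -0.045, -0.03, 0, 0, 0, 0], [-0.72, -0.045, -0.03, 0, 0, 0, 0], [-0.72, -0.045, -0.03, 0, 0, 0, 0], [-0.72, -0.045, -0.03, 0, 0, 0, 0]]])

```text
clock: 1.4
position: [0.5434, 0.2189, 0.2311]
ee_rot: [[-0.953, 0.304, -0.0], [0.304, 0.953, 0.0], [0.0, -0.0, -1.0]]
force: [0.5, 1.2, 0.2]
grip_width: 0.142
```

Emit:
jog_arm(commands=[[[-0.72, 0, 0, 0, 0, 0, 0.158], [-0.72, 0, 0, 0, 0, 0, 0.158], [-0.72, 0, 0, 0, 0, 0, 0.158], [-0.72, 0, 0, 0, 0, 0, 0.158], [-0.72, 0, 0, 0, 0, 0, 0.158], [-0.72, 0, 0, 0, 0, 0, 0.158], [-0.72, 0, 0, 0, 0, 0, 0.158], [-0.72, 0, 0, 0, 0, 0, 0.156], [-0.72, 0, 0, 0, 0, 0, 0], [-0.72, 0, 0, 0, 0, 0, 0]]])

```text
clock: 2.65
position: [0.5425, 0.2205, 0.2311]
ee_rot: [[-0.002, 1.0, -0.0], [1.0, 0.002, -0.0], [-0.0, -0.0, -1.0]]
force: [-0.5, 0.8, 0.4]
grip_width: 0.141
```

Emit:
jog_arm(commands=[[[-0.72, -0.0355, 0.0285, 0, 0, 0, 0], [-0.72, -0.0355, 0.0285, 0, 0, 0, 0], [-0.72, -0.0355, 0.0285, 0, 0, 0, 0], [-0.72, -0.0355, 0.0285, 0, 0, 0, 0], [-0.72, 0, 0, 0, 0, 0, 0], [-0.72, 0, 0, 0.05, 0, 0, 0], [-0.72, 0, 0, 0.05, 0, 0, 0], [-0.72, 0, 0, 0.05, 0, 0, 0], [-0.72, 0, 0, 0.05, 0, 0, 0], [-0.72, 0, 0, 0, 0, 0, 0]]])

```text
clock: 3.9
position: [0.6517, 0.0795, 0.0259]
ee_rot: [[-0.002, 1.0, -0.012], [1.0, 0.002, 0.001], [0.001, -0.012, -1.0]]
force: [-0.2, -0.9, -0.0]
grip_width: 0.139
```

```bash
cat > snap.py <<'E'
import sys,cv2,numpy as np,pickle
from station import robot
k=sys.argv[1]; names=sys.argv[2:]
ims=[]
F={}
for n in names:
    f=robot.grab_frame(n);F[n]=f
    im=f["image"]
    a=im[100:290,180:430] if n=="top" else (im[110:380,60:400] if n=="scene" else im)
    ims.append(cv2.resize(a,None,fx=400/a.shape[1]*(2 if len(names)==1 else 1),fy=400/a.shape[1]*(2 if len(names)==1 else 1),interpolation=cv2.INTER_CUBIC))
h=max(i.shape[0] for i in ims)
ims=[cv2.copyMakeBorder(i,0,h-i.shape[0],0,0,cv2.BORDER_CONSTANT) for i in ims]
cv2.imwrite(f"pics/{k}.png",np.hstack(ims)[...,::-1]); pickle.dump(F,open(f"{k}.pkl","wb"))
E
python3 snap.py s1 top scene
```

```text
(no output)
```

View pics/s1.png

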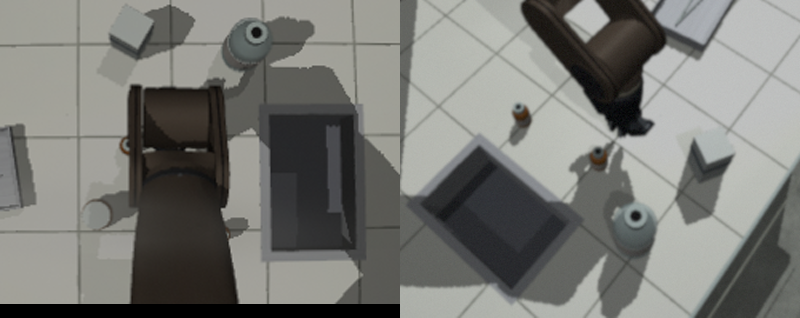

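```bash
python3 -c "
from station import robot
o=robot.get_obs();print(o['clock'],o['position'],o['ee_rot'],o['grip_width'])"; python3 -c "
import pickle,cv2
f=pickle.load(open('s1.pkl','rb'))['scene']['image'][140:260,150:310]
cv2.imwrite('pics/s1z.png',cv2.resize(f,(800,600),interpolation=cv2.INTER_CUBIC)[...,::-1])"
```

```text
4.0 [0.65698849 0.07913822 0.03246115] [[-1.21226768e-03  9.99998966e-01  7.73018261e-04]
 [ 9.99999258e-01  1.21217569e-03  1.19455948e-04]
 [ 1.18518791e-04  7.73162500e-04 -9.99999694e-01]] 0.1366258153095126
```

View pics/s1z.png

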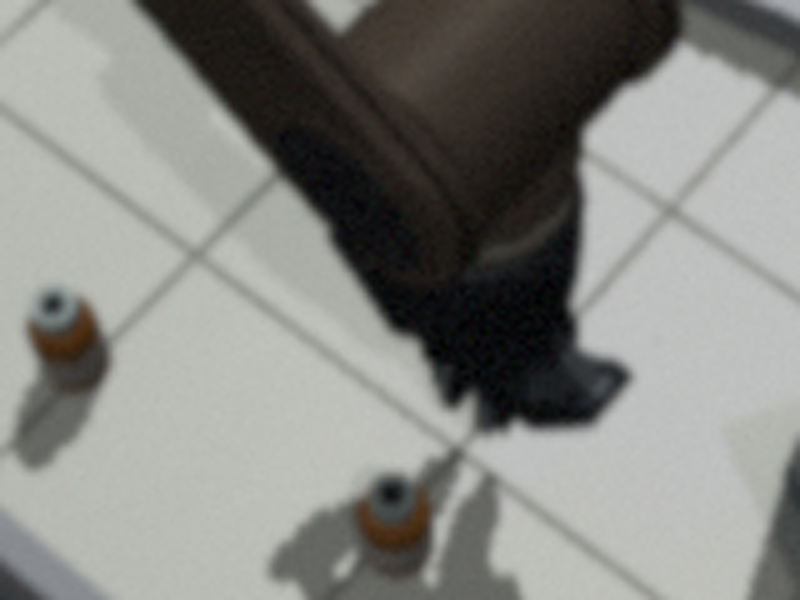

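Emit:
jog_arm(commands=[[[-0.72, 0, 0, 0.012, 0, 0, 0], [-0.72, 0, 0, 0.011, 0, 0, 0], [-0.72, -0.01, 0, 0, 0, 0, 0], [-0.72, -0.01, 0, 0, 0, 0, 0], [-0.72, -0.01, 0, 0, 0, 0, 0], [-0.72, -0.008, 0, 0, 0, 0, 0], [-0.72, -0.008, 0, 0, 0, 0, 0], [-0.72, -0.008, -0.001, 0, 0, 0, 0], [-0.72, -0.008, -0.001, 0, 0, 0, 0], [-0.72, -0.008, -0.001, 0, 0, 0, 0]]])

```text
clock: 5.25
position: [0.6536, 0.0081, 0.0084]
ee_rot: [[-0.0, 1.0, 0.0], [1.0, 0.0, 0.0], [0.0, 0.0, -1.0]]
force: [0.7, -1.0, -0.7]
grip_width: 0.14
```

```bash
python3 snap.py s2 top scene
```

```text
(no output)
```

View pics/s2.png

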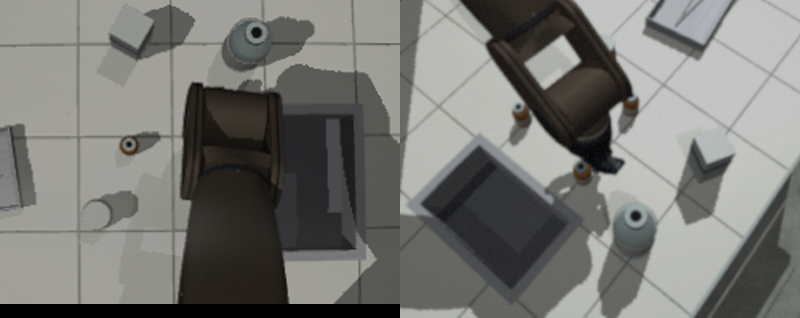

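```bash
python3 -c "
import pickle
from h import *
f=pickle.load(open('s2.pkl','rb'))['scene']
print(px2w(f,(60+182*.85,110+164*.85),.056))
i=f['image'][200:290,170:290]
cv2.imwrite('pics/s2z.png',cv2.resize(i,(800,600),interpolation=cv2.INTER_CUBIC)[...,::-1])"
```

```text
[ 0.65138648 -0.01332648  0.056     ]
```

View pics/s2z.png

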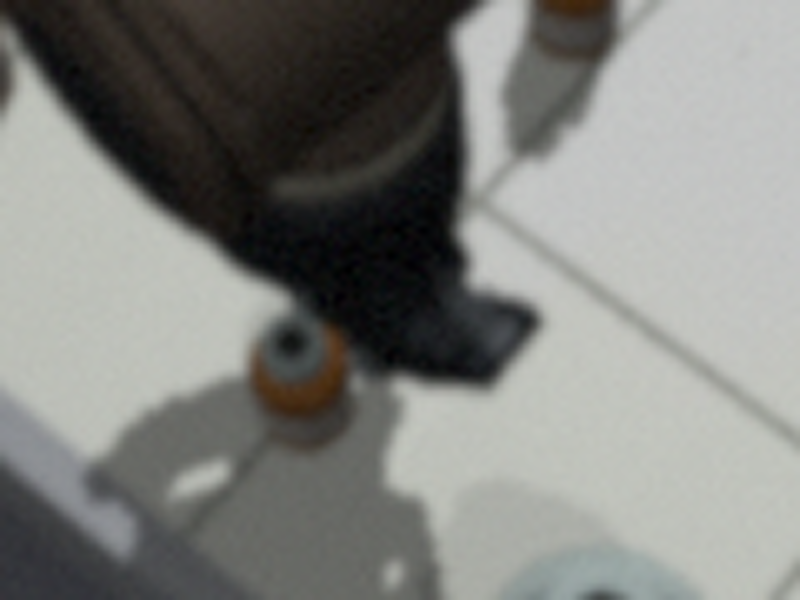

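Vial B is upright and cradled about 22 mm ahead of the fingers, so I'll carry on over the edge.

Emit:
jog_arm(commands=[[[-0.72, -0.01, -0.001, 0, 0, 0, 0], [-0.72, -0.01, -0.001, 0, 0, 0, 0], [-0.72, -0.01, -0.001, 0, 0, 0, 0], [-0.72, -0.01, -0.001, 0, 0, 0, 0], [-0.72, -0.01, -0.001, 0, 0, 0, 0], [-0.72, -0.01, -0.001, 0, 0, 0, 0], [-0.72, -0.012, 0, 0, 0, 0, 0], [-0.72, -0.014, 0, 0, 0, 0, 0], [-0.72, -0.014, 0, 0, 0, 0, 0], [-0.72, -0.01, 0, 0, 0, 0, 0]]])

```text
clock: 6.6
position: [0.6477, -0.1027, 0.0083]
ee_rot: [[0.001, 1.0, 0.0], [1.0, -0.001, -0.0], [-0.0, 0.0, -1.0]]
force: [0.1, 0.2, -0.2]
grip_width: 0.143
```

```bash
python3 snap.py s3 top scene
```

```text
(no output)
```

View pics/s3.png

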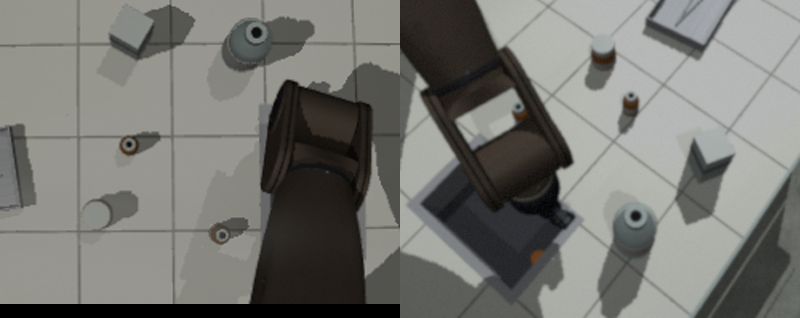

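Emit:
jog_arm(commands=[[[-0.72, 0, 0, -0.06, 0, 0, 0], [-0.72, 0, 0, -0.06, 0, 0, 0], [-0.72, 0.0405, -0.038, 0, 0, 0, 0], [-0.72, 0.0405, -0.038, 0, 0, 0, 0], [-0.72, 0.0405, -0.038, 0, 0, 0, 0], [-0.72, 0.0405, -0.038, 0, 0, 0, 0], [-0.72, 0, 0, 0, 0, 0, 0], [-0.72, 0, 0, 0.045, 0, 0, 0], [-0.72, 0, 0, 0.045, 0, 0, 0], [-0.72, 0, 0, 0, 0, 0, 0]]])

```text
clock: 7.95
position: [0.4931, 0.0602, 0.0351]
ee_rot: [[0.001, 1.0, -0.008], [1.0, -0.001, 0.001], [0.001, -0.008, -1.0]]
force: [0.6, 0.2, 0.2]
grip_width: 0.143
```

```bash
python3 snap.py s4 top scene;  python3 -c "
from station import robot
o=robot.get_obs();print(o['clock'],o['position'])"
```

```text
8.05 [0.4967976  0.0600554  0.03916591]
```

View pics/s4.png

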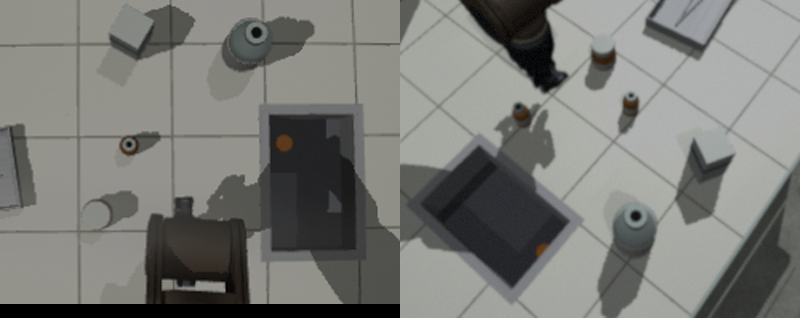

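Emit:
jog_arm(commands=[[[-0.72, 0, 0, 0.018, 0, 0, 0], [-0.72, 0, 0, 0.012, 0, 0, 0], [-0.72, -0.01, 0, 0, 0, 0, 0], [-0.72, -0.01, 0, 0, 0, 0, 0], [-0.72, -0.01, 0, 0, 0, 0, 0], [-0.72, -0.008, 0, 0, 0, 0, 0], [-0.72, -0.008, 0, 0, 0, 0, 0], [-0.72, -0.008, 0.001, 0, 0, 0, 0], [-0.72, -0.008, 0.001, 0, 0, 0, 0], [-0.72, -0.008, 0.001, 0, 0, 0, 0]]])

```text
clock: 9.3
position: [0.4988, -0.01, 0.0084]
ee_rot: [[-0.0, 1.0, 0.0], [1.0, 0.0, 0.0], [0.0, 0.0, -1.0]]
force: [-0.5, 0.2, 0.4]
grip_width: 0.144
```

```bash
python3 snap.py s5 top scene
```

```text
(no output)
```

View pics/s5.png

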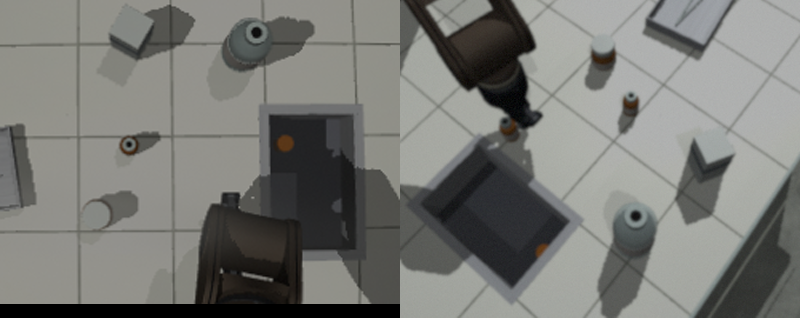

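C is upright ahead of the fingers at scene pixel (508,125) and moving with them. I'll continue over the edge.

Emit:
jog_arm(commands=[[[-0.72, -0.01, 0.001, 0, 0, 0, 0], [-0.72, -0.01, 0.001, 0, 0, 0, 0], [-0.72, -0.01, 0.001, 0, 0, 0, 0], [-0.72, -0.01, 0.001, 0, 0, 0, 0], [-0.72, -0.01, 0.001, 0, 0, 0, 0], [-0.72, -0.01, 0.001, 0, 0, 0, 0], [-0.72, -0.012, 0, 0, 0, 0, 0], [-0.72, -0.014, 0, 0, 0, 0, 0], [-0.72, -0.01, 0, 0, 0, 0, 0], [-0.72, 0, 0, 0, 0, 0, 0]]])

```text
clock: 10.65
position: [0.5047, -0.1064, 0.0084]
ee_rot: [[0.001, 1.0, 0.0], [1.0, -0.001, -0.0], [-0.0, 0.0, -1.0]]
force: [-0.1, -0.1, -0.6]
grip_width: 0.139
```

```bash
python3 snap.py s6 top scene
```

```text
(no output)
```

View pics/s6.png

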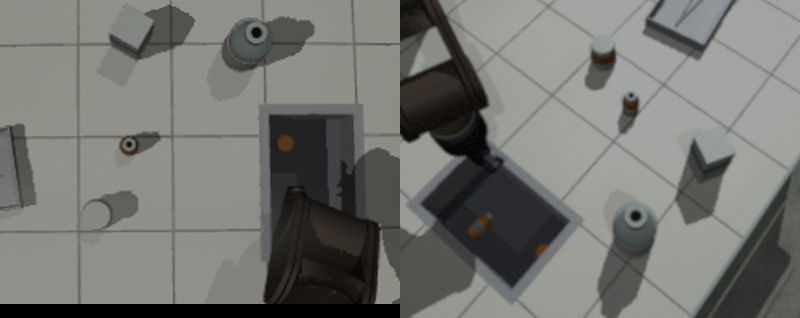

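Emit:
jog_arm(commands=[[[-0.72, 0, 0, -0.06, 0, 0, 0], [-0.72, 0, 0, -0.06, 0, 0, 0], [-0.72, 0.05, 0.022, 0, 0, 0, 0], [-0.72, 0.05, 0.022, 0, 0, 0, 0], [-0.72, 0.05, 0.022, 0, 0, 0, 0], [-0.72, 0.05, 0.022, 0, 0, 0, 0], [-0.72, 0.05, 0.022, 0, 0, 0, 0], [-0.72, 0.05, 0.021, 0, 0, 0, 0], [-0.72, 0, 0, 0, 0, 0, 0], [-0.72, 0, 0, 0, 0, 0, 0]]])

```text
clock: 12.0
position: [0.6349, 0.1947, 0.1277]
ee_rot: [[-0.001, 1.0, -0.001], [1.0, 0.001, -0.001], [-0.001, -0.001, -1.0]]
force: [-0.3, -0.2, -0.1]
grip_width: 0.142
```

```bash
python3 snap.py s7 top scene;  python3 -c "
from station import robot
o=robot.get_obs();print(o['clock'],o['position'])"
```

```text
12.1 [0.63503961 0.19358265 0.12801508]
```

View pics/s7.png

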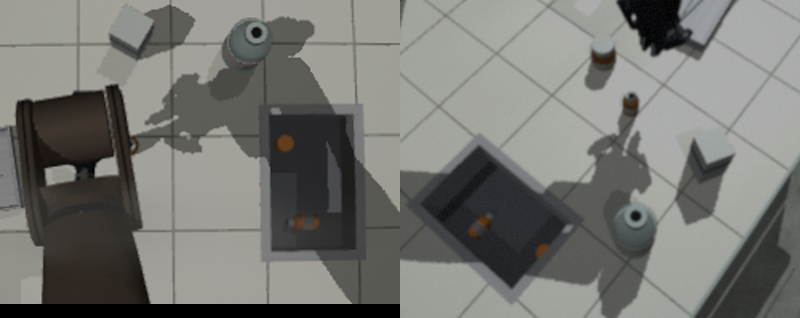

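Emit:
jog_arm(commands=[[[-0.72, 0, 0.001, 0.045, 0, 0, 0], [-0.72, 0, 0, 0.045, 0, 0, 0], [-0.72, 0, 0, 0.018, 0, 0, 0], [-0.72, 0, 0, 0.011, 0, 0, 0], [-0.72, 0, 0, 0, 0, 0, 0], [-0.72, -0.01, 0, 0, 0, 0, 0], [-0.72, -0.01, 0, 0, 0, 0, 0], [-0.72, -0.01, 0, 0, 0, 0, 0], [-0.72, -0.008, 0, 0, 0, 0, 0], [-0.72, -0.008, 0, 0, 0, 0, 0]]])

```text
clock: 13.35
position: [0.6368, 0.1479, 0.0095]
ee_rot: [[0.0, 1.0, 0.0], [1.0, -0.0, 0.0], [0.0, 0.0, -1.0]]
force: [0.7, -0.0, 0.3]
grip_width: 0.134
```

Emit:
jog_arm(commands=[[[-0.72, -0.008, 0, 0, 0, 0, 0], [-0.72, -0.008, 0, 0, 0, 0, 0], [-0.72, -0.008, 0, 0, 0, 0, 0], [-0.72, -0.01, 0, 0, 0, 0, 0], [-0.72, -0.01, 0, 0, 0, 0, 0], [-0.72, -0.01, 0, 0, 0, 0, 0], [-0.72, -0.01, 0, 0, 0, 0, 0], [-0.72, -0.01, 0, 0, 0, 0, 0], [-0.72, -0.01, 0, 0, 0, 0, 0], [-0.72, -0.01, 0, 0, 0, 0, 0]]])

```text
clock: 14.6
position: [0.6366, 0.0538, 0.0093]
ee_rot: [[-0.0, 1.0, 0.0], [1.0, 0.0, -0.0], [-0.0, 0.0, -1.0]]
force: [-0.8, 0.0, 0.3]
grip_width: 0.146
```

```bash
python3 snap.py s8 top scene
```

```text
(no output)
```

View pics/s8.png

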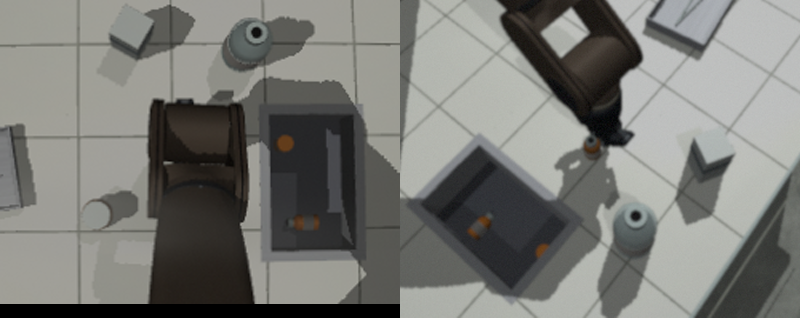

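Emit:
jog_arm(commands=[[[-0.72, -0.01, -0.003, 0, 0, 0, 0], [-0.72, -0.01, -0.003, 0, 0, 0, 0], [-0.72, -0.01, -0.003, 0, 0, 0, 0], [-0.72, -0.01, -0.003, 0, 0, 0, 0], [-0.72, -0.01, -0.003, 0, 0, 0, 0], [-0.72, -0.01, -0.003, 0, 0, 0, 0], [-0.72, -0.01, -0.003, 0, 0, 0, 0], [-0.72, -0.01, -0.003, 0, 0, 0, 0], [-0.72, -0.01, -0.003, 0, 0, 0, 0], [-0.72, -0.01, -0.003, 0, 0, 0, 0]]])

```text
clock: 15.95
position: [0.6065, -0.0462, 0.0094]
ee_rot: [[0.0, 1.0, 0.0], [1.0, -0.0, 0.0], [0.0, 0.0, -1.0]]
force: [0.3, 0.5, 0.5]
grip_width: 0.14
```

```bash
python3 snap.py s9 top scene
```

```text
(no output)
```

View pics/s9.png

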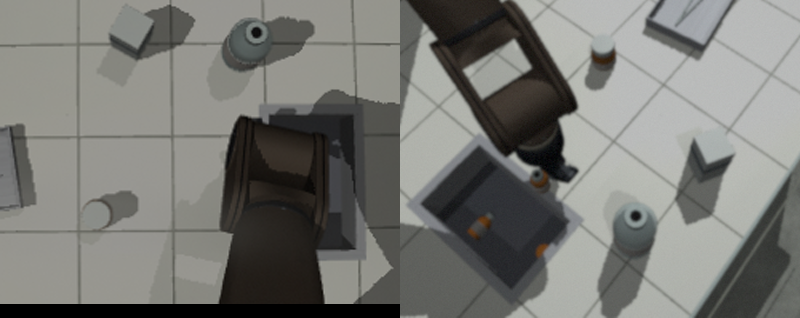

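Vial A is on the flange at scene pixel (538,178). One more push, then lift clear.

Emit:
jog_arm(commands=[[[-0.72, -0.01, -0.002, 0, 0, 0, 0], [-0.72, -0.01, -0.002, 0, 0, 0, 0], [-0.72, -0.012, 0, 0, 0, 0, 0], [-0.72, -0.014, 0, 0, 0, 0, 0], [-0.72, -0.01, 0, 0, 0, 0, 0], [-0.72, 0, 0, 0, 0, 0, 0], [-0.72, 0, 0, 0, 0, 0, 0], [-0.72, 0, 0, -0.05, 0, 0, 0], [-0.72, 0, 0, -0.06, 0, 0, 0], [-0.72, 0, 0, -0.06, 0, 0, 0]]])

```text
clock: 17.3
position: [0.6023, -0.1008, 0.1807]
ee_rot: [[-0.001, 1.0, -0.001], [1.0, 0.001, 0.0], [0.0, -0.001, -1.0]]
force: [0.5, -0.3, 0.1]
grip_width: 0.137
```

Emit:
jog_arm(commands=[[[-0.72, 0.05, 0, 0, 0, 0, 0], [-0.72, 0.05, 0, 0, 0, 0, 0], [-0.72, 0.05, 0, 0, 0, 0, 0], [-0.72, 0.05, 0, 0, 0, 0, 0], [-0.72, 0.05, 0, 0, 0, 0, 0], [-0.72, 0.05, 0, 0, 0, 0, 0], [-0.72, 0.05, 0, 0, 0, 0, 0], [-0.72, 0, 0, 0, 0, 0, 0], [-0.72, 0, 0, 0, 0, 0, 0], [-0.72, 0, 0, 0, 0, 0, 0]]])

```text
clock: 18.55
position: [0.6027, 0.2474, 0.1792]
ee_rot: [[0.001, 1.0, -0.0], [1.0, -0.001, -0.0], [-0.0, -0.0, -1.0]]
force: [-0.3, -0.5, 0.2]
grip_width: 0.139
```

```bash
python3 snap.py s10 top scene
```

```text
(no output)
```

View pics/s10.png

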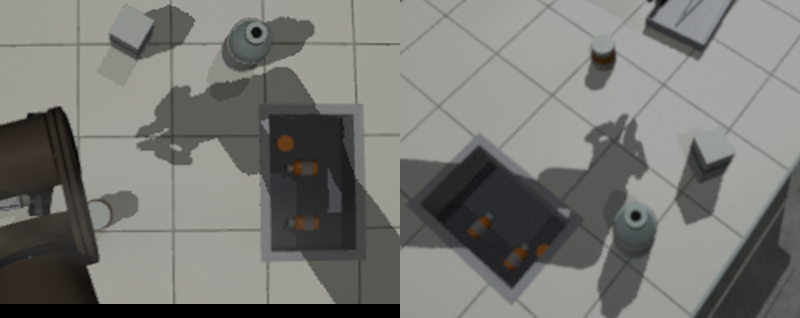

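```bash
python3 - <<'E'
import pickle,numpy as np
from h import *
F=pickle.load(open('s10.pkl','rb'));T,S=F['top'],F['scene']
t=lambda u,v:(180+u*.625,100+v*.625); s=lambda u,v:(60+(u-400)*.85,110+v*.85)
for n,a,b in [('B',(285,143),(542,250)),('A',(303,168),(515,257)),('C',(304,222),(481,225))]:
    # least disagreement of the two rays over height
    print(n,min(((np.linalg.norm(px2w(T,t(*a),z)-px2w(S,s(*b),z)),round(z,3),px2w(T,t(*a),z)[:2]) for z in np.arange(-.23,.06,.005)),key=lambda q:q[0]))
F0=pickle.load(open('f0.pkl','rb'))
for x0,y0,x1,y1,n in [(240,150,300,300,'?')]: pass
d=cv2.absdiff(F0['scene']['image'],S['image']).max(2)
for n,(x,y,w,h) in dict(jar=(222,138,22,20),carton=(307,220,36,25),inf=(243,283,34,40),tray=(285,80,66,68)).items(): print(n,np.median(d[y:y+h,x:x+w]))
from station import robot
robot.hand_in()
E
```

```text
B (np.float64(0.003423184238285192), np.float64(-0.145), array([ 0.6454185 , -0.14371448]))
A (np.float64(0.0024040659144282275), np.float64(-0.19), array([ 0.60073177, -0.18578624]))
C (np.float64(0.000637615602162736), np.float64(-0.19), array([ 0.50028678, -0.18453318]))
jar 5.0
carton 5.0
inf 4.0
tray 5.0
the job is handed in; nothing more can be done
```

I swept all three vials over the chute's edge, one at a time, and handed in at about 18.7 s of the 58 s allowed. Each was pushed low with the outer front edges of the nearly shut fingers. None was lifted or taken between the fingers, and none fell over in the pictures taken during the pushes.

- **Vials:** My last pictures show all three in the bin, inside its walls. Two are lying down at about z = -0.19 m. The third is upside down, with the part I measured at about z = -0.145 m. I took that part to be its upturned base, so its middle should sit near -0.18 m. That is an inference; even the measured height is below the -0.12 m limit.
- **Other objects:** The jar, carton, infusion bottle and tray look the same in the scene view before and after, with only noise-level differences. I did not re-measure their positions.
- **Robot:** The gripper is clear of everything at z ≈ 0.18 m. The force readings at the end of each move stayed within about 1.3 N on any axis.

None of these checks failed or disagreed. The hand-in reports no verdict.

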